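Fit a new lower blade to the board shear

TASK

Fit the new blade to the board shear: take the bright blade from the blue stand, lay it flat on the shear's seat with its cutting edge to the front, and slide it back against the shoulder and along until its notch is fully home on the brass pin. Hold it there for a second with a firm but gentle push into both shoulder and pin at once, without forcing it, then let go and swing the red clamp lever down onto it until it is shut. Leave everything else on the bench alone.

Things in the scene. Friction and masses are not known exactly. Their poses are not given: they have to be found in the camera images.
- blade_mid (a point): new blade: bright flat steel bar 150 mm long (its y), 40 wide (its x), 6 thick, 0.2 to 0.35 kg; this is its centre, half-way up. The ground cutting edge is the long side at its -x. In the middle of its -y end is an open notch 10 mm wide (x -5 to +5), 14 mm deep, right through
- notch (a point): middle of the closed end of the new blade's notch, 61 mm from the blade's centre towards its -y end, half-way up
- stand: blue blade stand, fixed, origin on the bench; base 100 x 160 x 8 mm. The new blade lies flat, notch towards -y, across its two supports, each 30 mm (x) by 22 mm (y), 35 mm high, at y = -48 and +48 mm, so fingers have free room beside the blade's middle
- seat (a point): centre of the shear's flat blade seat, on its face, 55 mm above the bench. z up, y along the seat, -x to the open front where the cutting edge goes. Seat: x -12 to +17 mm (+8 between y -38 and +56), y -98 to +106 mm; the 40 mm wide blade overhangs it in front. A blade that is home lies flat on it, 3 mm from seat face to blade centre, its axes along these
- shear: the board shear, fixed; origin on the bench below the seat point, same axes. Free room for fingers down to 16 mm above the bench: in front of x = -12, and behind the seat from x = 8 to 62 between y = -34 and +52. Beyond x = 62: feed table 60 mm high, fence 70 mm. At y 114 to 142: post 100 mm high with the knife arm leaning away to +y, 0.33 m high
- pin: brass locating pin, 8 mm diameter, 9 mm high, standing on the seat; origin at its foot, axes of the seat. When the blade is home the pin touches the closed end of its notch. A steady push of 8 to 13 N seats the blade; over 18 N between blade and pin does damage. Pin and shoulder are one gauge block, set anew each time up to 4 mm either way on the seat
- shoulder: steel shoulder behind the seat, fixed to the pin: two pads 5 mm high whose upright faces look to -x and carry the blade's back edge. Origin in the plane of these faces, seat height, axes of the seat: pads at y -85 to -38 and 56 to 100 mm; the pin's axis is at x = -20, y = -65 mm. A steady 8 to 13 N seats the blade, over 18 N does damage; sliding drag takes some of any push
- clamp (a joint): angle (rad) of the red clamp lever: 0 is shut, its rubber pad (y -55 to -40 mm of the seat) down on the blade; about 1.0 to 1.35 is open, standing up, as found. Its hinge is stiff (0.15 N m friction): it stays where it is left. Pushing its bar along its arc takes 2 to 8 N
- hinge (a point): the clamp lever's hinge axis (along the seat's x), at y = -118 mm of the seat, 12 mm above the seat
- bar (a point): centre of the clamp lever's black cross bar, 14 mm diameter, 68 mm long along the seat's x, on a neck at the lever's end; it turns with the lever about the hinge and, with the lever shut, lies 72 mm from the hinge along the seat's +y and 24 mm above it
- old_blade: the worn, brown, nicked old blade on the bench, same size as the new one; origin under its centre; leave alone
- box_a: white instrument box with a clear lid, 112 x 172 x 58 mm; origin under its centre; leave alone
- box_b: a second such box; leave alone
- mouse: black computer mouse, 110 x 60 x 32 mm; leave alone
- copper_boards: small stack of copper-clad boards, 80 x 120 x 6 mm; leave alone
- screwdriver: screwdriver with yellow handle, 190 mm long; leave alone
- parts_tray: grey tray of small parts, 90 x 130 x 28 mm; leave alone

How it is judged:
By the outcome, as a careful person would: the job done as asked, in the order asked, and still so for the second after the job is handed in, with the robot touching nothing.
It also fails if it takes over 70 s, if anything falls off the work surface, if the arm or the gripper's body presses on something with over 40 N, if the wrist force passes 120 N, or if a joint passes its speed limit or range.

ROBOT

A 6-joint arm with a two-finger parallel gripper is mounted at the origin on the work surface. World frame = base frame: x ahead of the robot, y to its left, z up, the work surface at z = 0. Lengths are in m, angles in rad, forces in N, time in s.
With the tool pointing down it reaches from about 0.25 to 0.725 m from the base axis. Payload 4 kg.
Tool frame: the origin (TCP) lies where the fingers leave the gripper's body, on its centre line; the fingertips stand 73 mm ahead of it and the grasp point (between the pads) lies 54 mm ahead of it (bot.tips_ahead is the z of the fingertips in the tool frame, in m); z points along the fingers, y is the direction in which the jaws open and shut (so a half turn about z gives the same grasp; the last joint's range is limited). The gripper opens to 85 mm and grips with 20 to 120 N. Pads are 22 mm wide; open, the fingers measure 114 mm over their backs; the gripper's body (76 mm by 85 mm) begins 54 mm behind the grasp point. The pads swing forward as they close: fully open they stand 13 mm farther back than shut.
Start: joints at [1.25, 0.241, 0.005, 1.335, 0, 1.571], TCP at [0.158, 0.474, 0.304] pointing down, gripper open.
Joint ranges: [-2.72, 2.72], [-1.05, 1.87], [-1.09, 1.28], [-1.99, 2.15], [-1.42, 1.44], [-3.14, 3.14]. Speed limits (rad/s): [2.79, 2.79, 3.14, 3.14, 3.14, 3.14].

INTERFACE

Orientations are given as a unit quaternion [x, y, z, w].
In Python, from workcell import readout, camera, get_calibration, order, bot gives the robot as it stands.
- The arm moves only by the tool send_rows, never from a script. Its argument "moves" is a list of rows, each a list of 3 entries, a list of its own where there are three numbers: the shift along the tool's x, y, z in mm, then the turn, a rotation vector about the tool's x, y, z in rad, then the finger opening in mm, from 0 to 85.4. In form: [[[dx, dy, dz], [ax, ay, az], grip], ...]. A call has 1 to 12 rows; each row is the pose to reach, as a shift and turn from the pose measured when the call began, along the tool's axes at that moment; what a row does not reach only later rows make up. A row lasts 1/12 s, in which the tool goes at most 41.7 mm and 7.16 degrees, less where a joint would pass 70% of its speed; a pose out of reach is approached as far as the arm can. A call with a gripper value outside its range is refused whole. The fingers move at their own pace and stop on an object; the grip force is fixed at half the most. Time passes only in rows, so rows that repeat a pose let the fingers close. It gives the time, the measured TCP pose, the force and the opening at its end, in the units of the state.
- readout.get_obs(): the state, without advancing time (a new reading comes with each control period).
- camera(name): name is "scene" or "top" or "wrist"; returns the picture (400x640x3 uint8, red, green, blue); there is no depth.
- get_calibration(name): a dict with "fx", "fy", "cx", "cy" (pixels), "R" (3x3) and "t" (3): a world point X has camera coordinates R X + t. Camera axes: x right, y down, z forward; pixel columns grow to the right and rows downward; lengths in m; the calibration is good to about 2 mm. A picture is of the moment at which its call begins: read the wrist's pose just before it. get_calibration takes no time and is no camera call; for the wrist camera it gives the pose at the moment of the call.
- order.job_done(): hands the job in, once; it reports no verdict.
The state is a dict: "clock": time; "joint_pos": joint angles; "joint_vel": joint speeds; "tau": joint torques, N m; "eef_pos": TCP position; "tool_rot": TCP orientation; "ft_force": force on the tool from outside, world axes, zero at the start; "ft_torque": the same for the moment, N m; "grip_width": finger opening in m.
Only numpy, scipy, OpenCV 4.12 (cv2) and the standard library are available. Lean on these libraries where they do the work, as an engineer would, in place of code of your own. Each camera call takes 0.05 s, during which the arm holds its last target. There are 200 camera calls.

## Working session

There is one attempt and no reset: what is moved stays moved. The work goes in short steps, Python scripts to look and compute and a tool call to move; the robot and the scene stay as the last step left them, time stands still between calls to the robot, and variables do not carry over. Pictures are saved under pics/ and viewed, about 8 in all and at most 12, crops included, and the job is handed in when it is done.

Besides the shell and the picture viewer there is one more tool, called after "Emit:" by a JSON object that holds its "name" and its "arguments", one argument or row to a line. send_rows: Moves the arm, as the interface text tells. Its arguments: {"type":"object","properties":{"moves":{"type":"array","items":{"type":"array"}}},"required":["moves"]}

```bash
mkdir -p pics; ls
python3 - <<'E'
from workcell import readout, camera, get_calibration
import cv2,numpy as np
print(readout.get_obs())
for n in("scene","top"):
    im=camera(n);cv2.imwrite(f"pics/{n}0.png",im[:,:,::-1]);c=get_calibration(n);print(n,c)
E
```

```text
pics
{'clock': 0.0, 'joint_pos': array([1.25002438e+00, 2.41388290e-01, 3.76761365e-03, 1.33519721e+00,
       5.69055544e-06, 1.57084091e+00]), 'joint_vel': array([-0.00016362, -0.00085767,  0.00079062, -0.0011285 ,  0.00056178,
        0.00206684]), 'tau': array([-1.56483829e-04, -3.72315109e+01,  2.52408725e+01,  1.70188030e-02,
        4.60628416e-05,  1.46455307e-05]), 'eef_pos': array([0.15750236, 0.47405713, 0.30304169]), 'tool_rot': array([ 1.59721164e-01,  9.87161652e-01, -9.97355036e-04, -1.64207066e-04]), 'ft_force': array([-0.36019558, -0.3219556 ,  0.30308927]), 'ft_torque': array([0.00954804, 0.0101263 , 0.02648128]), 'grip_width': 0.08598789673865428}
scene {'fx': 392.14355485856277, 'fy': 392.14355485856277, 'cx': 314.99532401665584, 'cy': 199.31729667848742, 'R': array([[-0.59574424,  0.80315673,  0.00529736],
       [ 0.48933803,  0.36818245, -0.79056307],
       [-0.63689645, -0.4683812 , -0.61235771]]), 't': array([ 0.32823833, -0.22448445,  1.58682331])}
top {'fx': 381.29096166439325, 'fy': 381.29096166439325, 'cx': 325.0750664162235, 'cy': 204.32557094238015, 'R': array([[ 0.00752047, -0.99987962, -0.01357168],
       [-0.98063993, -0.00471861, -0.19576275],
       [ 0.19567514,  0.01478116, -0.98055737]]), 't': array([0.0340284 , 0.57132019, 1.04476101])}
```

View pics/top0.png

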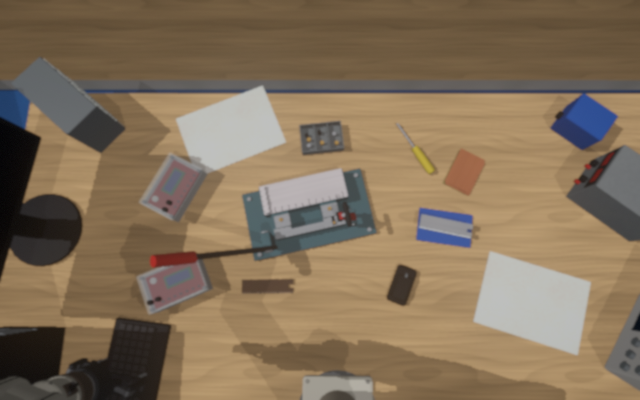

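View pics/scene0.png

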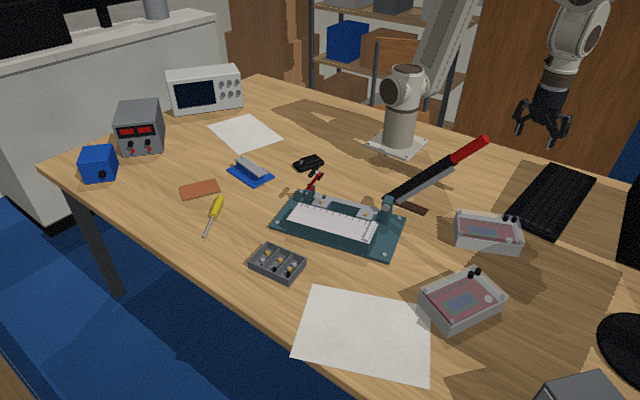

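The top view shows the stand with the blade at about (445,227), the shear at about (310,215) and its post at the left. The red lever is at (345,217). I'll enlarge these areas.

```bash
cat > h.py <<'E'
from workcell import readout, camera, get_calibration, order, bot
import cv2,numpy as np
from scipy.spatial.transform import Rotation as Ro
def ray(c,u,v,z):
    d=c["R"].T@np.array([(u-c["cx"])/c["fx"],(v-c["cy"])/c["fy"],1]);o=-c["R"].T@c["t"]
    return o+d*(z-o[2])/d[2]
def proj(c,X):
    p=c["R"]@np.asarray(X)+c["t"];return np.array([c["fx"]*p[0]/p[2]+c["cx"],c["fy"]*p[1]/p[2]+c["cy"]])
def shift(target,yaw=None):
    """tool-frame shift (mm) and turn to reach TCP target, pointing down, jaw axis (tool y) along world yaw"""
    o=readout.get_obs();R=Ro.from_quat(o["tool_rot"])
    s=R.inv().apply(np.asarray(target)-o["eef_pos"])*1000
    r=np.zeros(3)
    if yaw is not None:
        best=None
        for k in(0,np.pi):
            y=np.array([np.cos(yaw+k),np.sin(yaw+k),0]);z=np.array([0,0,-1.]);x=np.cross(y,z)
            q=(R.inv()*Ro.from_matrix(np.c_[x,y,z])).as_rotvec()
            if best is None or np.linalg.norm(q)<np.linalg.norm(best):best=q
        r=best
    return s.round(1),r.round(3)
E
python3 - <<'E'
import cv2,numpy as np
t=cv2.imread("pics/top0.png")
a=cv2.resize(t[150:280,230:400],None,fx=4.6,fy=4.6,interpolation=cv2.INTER_CUBIC)[:,:780]
cv2.imwrite("pics/c1.png",a)
from h import *
c=get_calibration("top")
for n,u,v,z in [("blade",445,227,.04),("bladeL",419,223,.038),("bladeR",473,230,.038),("seat",310,220,.055),("post",275,238,.1)]:
    print(n,ray(c,u,v,z))
o=readout.get_obs();cw=get_calibration("wrist");R=Ro.from_quat(o["tool_rot"]).as_matrix()
print("tool x,y in world",R[:,0],R[:,1]); print("cam in tool",R.T@(-cw["R"].T@cw["t"]-o["eef_pos"]),"\n",R.T@cw["R"].T,cw["fx"])
E
```

```text
blade [ 0.50935602 -0.30889846  0.04      ]
bladeL [ 0.52090889 -0.2350324   0.038     ]
bladeR [ 0.50136654 -0.38945874  0.038     ]
seat [0.5253372  0.08052808 0.055     ]
post [0.4680652  0.17290726 0.1       ]
tool x,y in world [-9.48980026e-01  3.15336187e-01  1.07850844e-05] [ 0.31533562  0.94897839 -0.00185856]
cam in tool [ 0.08511187  0.0010239  -0.06983448] 
 [[ 2.97889596e-04 -9.44380583e-01 -3.28854415e-01]
 [ 9.99999915e-01  1.87713686e-04  3.66777533e-04]
 [-2.84647106e-04 -3.28854496e-01  9.44380558e-01]] 294.1118746970928
```

View pics/c1.png

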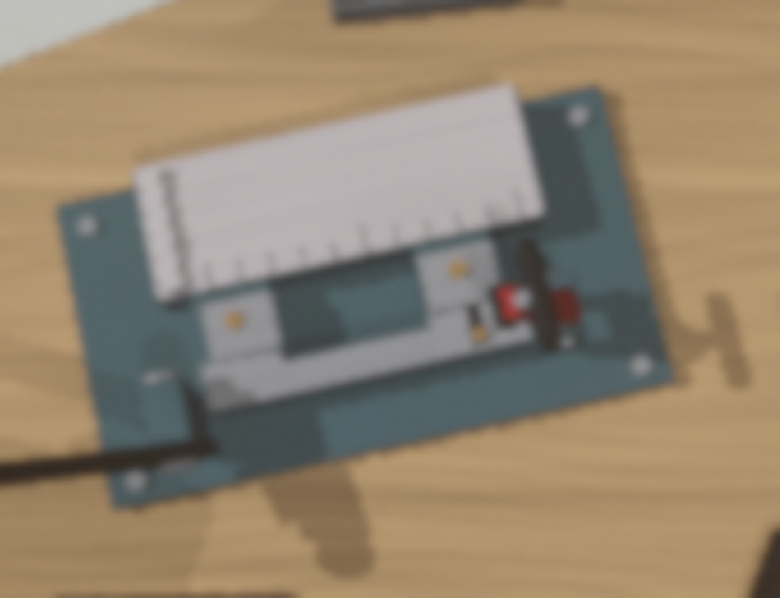

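The shear is yawed about +0.22 rad, with its post on the left and the lever standing up at the right. Next I'll take the wrist camera over the stand.

Run:
```python
from h import *
print(shift([.511,-.30,.26],-.126))
c=get_calibration("top");print(ray(c,155,260,.33),ray(c,420,300,.0))
```

```text
(array([-579.5, -623.1,   44.2]), array([-2.000e-03,  1.000e-03,  1.376e+00]))
[0.39508502 0.39131296 0.33      ] [ 0.30218263 -0.237674    0.        ]
```

Emit:
{"name": "send_rows", "arguments": {
  "moves": [
    [[-580, -623, 44], [0, 0, 1.376], 85],
    [[-580, -623, 44], [0, 0, 1.376], 85],
    [[-580, -623, 44], [0, 0, 1.376], 85],
    [[-580, -623, 44], [0, 0, 1.376], 85],
    [[-580, -623, 44], [0, 0, 1.376], 85],
    [[-580, -623, 44], [0, 0, 1.376], 85],
    [[-580, -623, 44], [0, 0, 1.376], 85],
    [[-580, -623, 44], [0, 0, 1.376], 85],
    [[-580, -623, 44], [0, 0, 1.376], 85],
    [[-580, -623, 44], [0, 0, 1.376], 85],
    [[-580, -623, 44], [0, 0, 1.376], 85],
    [[-580, -623, 44], [0, 0, 1.376], 85]
  ]
}}

```text
clock: 1.1
eef_pos: [0.3652, 0.0182, 0.2782]
tool_rot: [0.752, 0.66, -0.001, 0.0]
ft_force: [1.2, 0.8, -0.1]
grip_width: 0.0849
```

Run:
```python
from h import *
print(shift([.511,-.30,.26],-.126))
```

```text
(array([-296.5,  186. ,   18.7]), array([-0.   ,  0.002, -0.004]))
```

Emit:
{"name": "send_rows", "arguments": {
  "moves": [
    [[-296, 186, 19], [0, 0, 0], 85],
    [[-296, 186, 19], [0, 0, 0], 85],
    [[-296, 186, 19], [0, 0, 0], 85],
    [[-296, 186, 19], [0, 0, 0], 85],
    [[-296, 186, 19], [0, 0, 0], 85],
    [[-296, 186, 19], [0, 0, 0], 85],
    [[-296, 186, 19], [0, 0, 0], 85],
    [[-296, 186, 19], [0, 0, 0], 85],
    [[-296, 186, 19], [0, 0, 0], 85],
    [[-296, 186, 19], [0, 0, 0], 85],
    [[-296, 186, 19], [0, 0, 0], 85]
  ]
}}

```text
clock: 2.02
eef_pos: [0.5107, -0.3002, 0.2582]
tool_rot: [0.752, 0.659, -0.001, -0.001]
ft_force: [-0.1, 0.2, 0.1]
grip_width: 0.0849
```

Run:
```python
from h import *
o=readout.get_obs();print(o["eef_pos"],o["ft_force"])
c=get_calibration("wrist");np.save("w1.npy",c,allow_pickle=True);im=camera("wrist");cv2.imwrite("pics/w1.png",im[:,:,::-1])
```

```text
[ 0.51067354 -0.30023996  0.25818259] [-0.14562392  0.21294692  0.12065295]
```

View pics/w1.png

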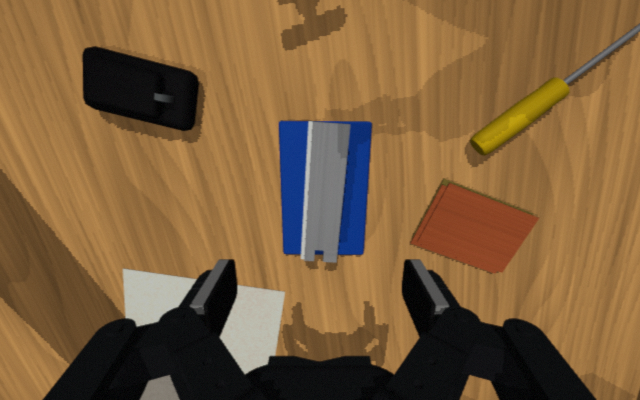

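The blade lies with its notch at the bottom of the picture (about (320,255), world -y) and its bright cutting edge at the left (-x). Its corners are near (308,122), (350,124), (338,262) and (302,262).

Run:
```python
from h import *
c=np.load("w1.npy",allow_pickle=True).item();im=cv2.imread("pics/w1.png")
hsv=cv2.cvtColor(im,cv2.COLOR_BGR2HSV)
m=((hsv[...,1]<70)&(hsv[...,2]>75)).astype(np.uint8);m[:,:290]=0;m[:,360:]=0;m[:110]=0;m[275:]=0
n,l,s,ce=cv2.connectedComponentsWithStats(m);k=1+np.argmax(s[1:,4]);m=(l==k);print(s[k],ce[k])
for v in range(120,270,8):
    u=np.where(m[v])[0];print(v,u.min() if len(u) else 0,u.max() if len(u) else 0,len(u))
pts=np.argwhere(m)[:,::-1].astype(np.float32)
for z in(.041,.049):
    W=np.array([ray(c,u,v,z)[:2] for u,v in pts]);(cx,cy),sz,a=cv2.minAreaRect((W*1000).astype(np.float32));print(z,cx,cy,sz,a)
big=cv2.resize(im[105:285,270:390],None,fx=3.3,fy=3.3,interpolation=cv2.INTER_CUBIC);cv2.imwrite("pics/c2.png",big)
```

```text
[ 300  121   50  142 5363] [323.65951893 188.53589409]
120 0 0 0
128 308 349 42
136 307 348 42
144 307 347 41
152 307 347 41
160 306 346 41
168 306 345 40
176 305 344 40
184 305 343 39
192 304 343 40
200 304 342 39
208 303 341 39
216 303 340 38
224 302 339 38
232 302 339 38
240 302 338 37
248 301 337 37
256 301 336 28
264 0 0 0
0.041 513.05859375 -310.6429443359375 (150.6526641845703, 40.69218063354492) 78.22000885009766
0.049 513.3134765625 -307.976806640625 (146.45298767089844, 39.55782699584961) 78.22001647949219
```

View pics/c2.png

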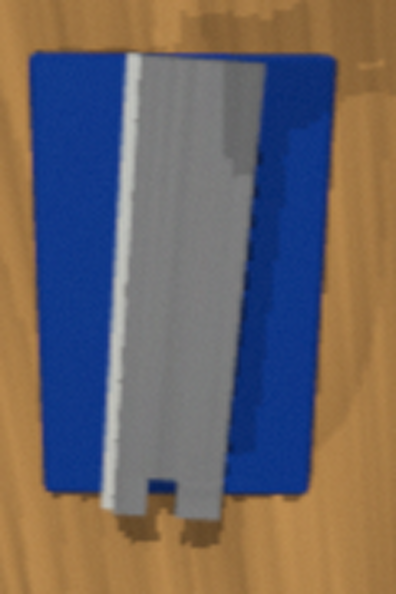

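The blade is at about (0.513,-0.311), yaw -0.206. Its top at z≈0.041 matches the 150×40 size. Next I'll descend and grip it.

Run:
```python
from h import *
print(shift([.513,-.3105,.086],-.206))
```

```text
(array([-10.8,   4.4, 172.6]), array([-0.002,  0.   ,  0.075]))
```

Emit:
{"name": "send_rows", "arguments": {
  "moves": [
    [[-11, 4, 35], [0, 0, 0.075], 85],
    [[-11, 4, 70], [0, 0, 0.075], 85],
    [[-11, 4, 105], [0, 0, 0.075], 85],
    [[-11, 4, 135], [0, 0, 0.075], 85],
    [[-11, 4, 160], [0, 0, 0.075], 85],
    [[-11, 4, 173], [0, 0, 0.075], 85],
    [[-11, 4, 173], [0, 0, 0.075], 85],
    [[-11, 4, 173], [0, 0, 0.075], 38],
    [[-11, 4, 173], [0, 0, 0.075], 38],
    [[-11, 4, 173], [0, 0, 0.075], 36],
    [[-11, 4, 173], [0, 0, 0.075], 34],
    [[-11, 4, 173], [0, 0, 0.075], 30]
  ]
}}

```text
clock: 3.07
eef_pos: [0.5136, -0.311, 0.0878]
tool_rot: [0.776, 0.631, -0.0, 0.001]
ft_force: [-0.5, 0.7, 6.9]
grip_width: 0.0389
```

Emit:
{"name": "send_rows", "arguments": {
  "moves": [
    [[0, 0, 0], [0, 0, 0], 20],
    [[0, 0, 0], [0, 0, 0], 20],
    [[0, 0, 0], [0, 0, 0], 20],
    [[0, 0, 0], [0, 0, 0], 20]
  ]
}}

```text
clock: 3.4
eef_pos: [0.5136, -0.3111, 0.0879]
tool_rot: [0.776, 0.631, -0.0, 0.001]
ft_force: [-0.3, -0.3, 0.6]
grip_width: 0.039
```

Gripped (39 mm). I'll lift and carry it beside the shear, so the wrist camera can see the seat next to the blade.

Run:
```python
from h import *
print(shift([.5136,-.311,.23]),shift([.42,.07,.27],.219))
```

```text
(array([-1.000e-01,  2.000e-01, -1.421e+02]), array([0., 0., 0.])) (array([ 353.7, -169.3, -182.7]), array([ 0.001,  0.001, -0.425]))
```

Emit:
{"name": "send_rows", "arguments": {
  "moves": [
    [[0, 0, -15], [0, 0, 0], 20],
    [[0, 0, -45], [0, 0, 0], 20],
    [[0, 0, -80], [0, 0, 0], 20],
    [[20, -10, -110], [0, 0, -0.05], 20],
    [[55, -26, -125], [0, 0, -0.1], 20],
    [[90, -43, -140], [0, 0, -0.15], 20],
    [[125, -60, -155], [0, 0, -0.2], 20],
    [[160, -77, -170], [0, 0, -0.25], 20],
    [[195, -93, -182], [0, 0, -0.3], 20],
    [[230, -110, -182], [0, 0, -0.35], 20],
    [[265, -127, -182], [0, 0, -0.4], 20],
    [[300, -144, -182], [0, 0, -0.425], 20]
  ]
}}

```text
clock: 4.4
eef_pos: [0.4327, 0.0138, 0.2692]
tool_rot: [0.625, 0.781, -0.0, 0.001]
ft_force: [1.4, 1.3, -3.9]
grip_width: 0.0387
```

Run:
```python
from h import *
print(shift([.42,.07,.27],.219))
```

```text
(array([57.6, -0.1, -0.9]), array([0.   , 0.002, 0.002]))
```

Emit:
{"name": "send_rows", "arguments": {
  "moves": [
    [[30, 0, 0], [0, 0, 0], 20],
    [[55, 0, -1], [0, 0, 0], 20],
    [[57, 0, -1], [0, 0, 0], 20],
    [[57, 0, -1], [0, 0, 0], 20]
  ]
}}

```text
clock: 4.73
eef_pos: [0.4195, 0.0705, 0.2698]
tool_rot: [0.624, 0.782, -0.001, 0.0]
ft_force: [-0.5, -1.3, -3.3]
grip_width: 0.0388
```

Run:
```python
from h import *
o=readout.get_obs();print(o["eef_pos"],o["ft_force"])
c=get_calibration("wrist");np.save("w2.npy",c,allow_pickle=True);im=camera("wrist");cv2.imwrite("pics/w2.png",im[:,:,::-1])
cv2.imwrite("pics/w2b.png",cv2.resize(im[:,250:640,::-1],None,fx=1.5,fy=1.5,interpolation=cv2.INTER_CUBIC))
```

```text
[0.4195161  0.07054686 0.26975599] [-0.54346206 -1.34861357 -3.28841385]
```

View pics/w2b.png

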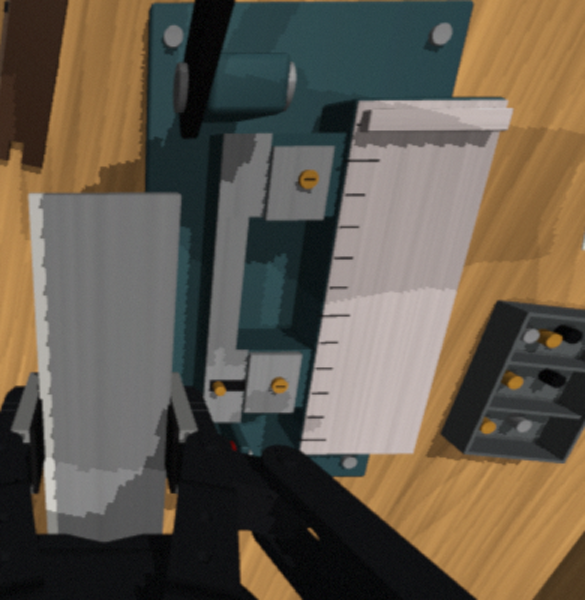

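The shear is in full view. The gauge pads' front faces are at crop x≈270 (y 148–220) and x≈246 (y 352–412), and the pin is at (218,388). I'll take a closer crop for exact corners.

Run:
```python
import cv2,numpy as np
im=cv2.imread("pics/w2.png")
f=lambda a:cv2.resize(a,None,fx=5.3,fy=5.3,interpolation=cv2.INTER_CUBIC)
a=f(im[85:160,390:465]);b=f(im[222:297,380:455]);cv2.imwrite("pics/c3.png",np.hstack([a,b]))
```

```text
(no output)
```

View pics/c3.png

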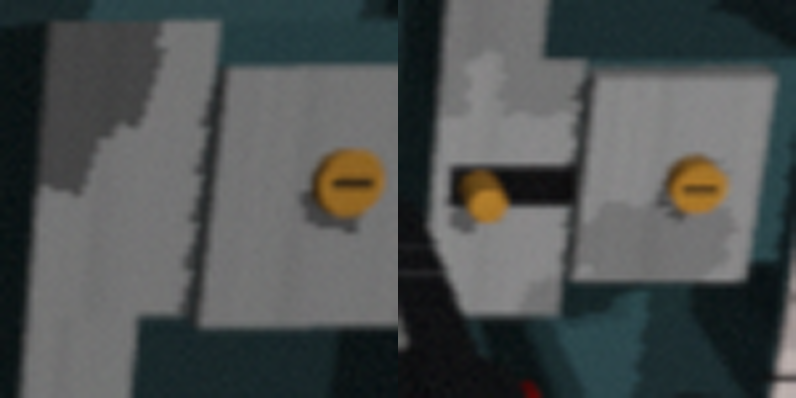

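Run:
```python
from h import *
from scipy.optimize import least_squares
c=np.load("w2.npy",allow_pickle=True).item()
P=[((227,66),(390,85),(0,100,.06)),((199,327),(390,85),(0,56,.06)),((196.5,76),(380,222),(0,-38,.06)),((175.5,280),(380,222),(0,-85,.06)),((91.5,206),(380,222),(-20,-65,.064)),((80,186),(380,222),(-20,-65,.055))]
uv=np.array([[o[0]+(p[0]+.5)/5.3-.5,o[1]+(p[1]+.5)/5.3-.5] for p,o,_ in P])
def X(q,b):
    s,co=np.sin(q[2]),np.cos(q[2]);return [q[0]+(co*b[0]-s*b[1])/1e3,q[1]+(s*b[0]+co*b[1])/1e3,b[2]]
f=lambda q:np.concatenate([proj(c,X(q,b[2]))-u for b,u in zip(P,uv)])
r=least_squares(f,[.53,.08,.22]);print(r.x,r.fun.reshape(-1,2).round(2))
q=r.x
# held blade in view: outline at z ; held blade corner pixels (far end)
o=readout.get_obs();g=o["eef_pos"];print(g)
for b in((-20,75),(20,75)):
    s,co=np.sin(.219),np.cos(.219)
    print(proj(c,[g[0]+(co*b[0]-s*b[1])/1e3,g[1]+(s*b[0]+co*b[1])/1e3,g[2]-.047]))
print("seen", 250+30/1.5,195/1.5, 250+181/1.5,195/1.5)
for t in((-26,20,.150),(-26,20,.1085)):
    print(t,shift(X(q,t),q[2]))
```

```text
[0.52262381 0.08055701 0.2329188 ] [[ 0.08 -0.22]
 [-0.17 -0.1 ]
 [ 0.23  0.17]
 [-0.12  0.19]
 [-0.08  0.29]
 [ 0.05 -0.22]]
[0.4198483  0.06964347 0.2697669 ]
[267.86852034 130.23264312]
[370.97991849 130.80141115]
seen 270.0 130.0 370.6666666666667 130.0
(-26, 20, 0.15) (array([  8. ,  76.5, 119.7]), array([-0.001,  0.002, -0.011]))
(-26, 20, 0.1085) (array([  8. ,  76.5, 161.2]), array([-0.001,  0.002, -0.011]))
```

The gauge fit residuals are under 0.3 px: shoulder at (0.5226,0.0806), yaw 0.233. The held blade also appears where predicted. Next I'll go above the seat, offset 6 mm to the front and 20 mm in +y, and descend.

Emit:
{"name": "send_rows", "arguments": {
  "moves": [
    [[4, 35, 10], [0, 0, -0.011], 20],
    [[8, 65, 30], [0, 0, -0.011], 20],
    [[8, 76, 60], [0, 0, -0.011], 20],
    [[8, 76, 90], [0, 0, -0.011], 20],
    [[8, 76, 115], [0, 0, -0.011], 20],
    [[8, 76, 135], [0, 0, -0.011], 20],
    [[8, 76, 148], [0, 0, -0.011], 20],
    [[8, 76, 154], [0, 0, -0.011], 20],
    [[8, 76, 156], [0, 0, -0.011], 20],
    [[8, 76, 156], [0, 0, -0.011], 20]
  ]
}}

```text
clock: 5.62
eef_pos: [0.4925, 0.093, 0.1135]
tool_rot: [0.621, 0.784, -0.001, 0.0]
ft_force: [-0.0, -0.3, -3.2]
grip_width: 0.0386
```

```bash
cat >> h.py <<'E'
Q=np.array([.52262,.08056,.2329])
def st(tgt=(0,0)):
    """pose in the shoulder frame (mm), yaw, force in shoulder axes"""
    o=readout.get_obs();s,c=np.sin(Q[2]),np.cos(Q[2]);A=np.array([[c,s],[-s,c]])
    R=Ro.from_quat(o["tool_rot"]).as_matrix()
    p=A@(o["eef_pos"][:2]-Q[:2])*1e3;F=A@o["ft_force"][:2]
    print("t %.2f"%o["clock"],"p",p.round(2),"z %.1f"%(o["eef_pos"][2]*1e3),"yawerr %.4f"%(np.arctan2(R[1,1],R[0,1])-Q[2]),"tilt",R[:2,2].round(4),"F",F.round(1),"Fz %.1f"%o["ft_force"][2],"Tz",o["ft_torque"].round(2),"w %.4f"%o["grip_width"])
E
python3 -c "
from h import *
st()"
```

```text
t 5.62 p [-26.44  19.08] z 113.5 yawerr -0.0011 tilt [-0.0006 -0.0024] F [-0.1 -0.3] Fz -3.2 Tz [ 0.02 -0.03  0.02] w 0.0386
```

Emit:
{"name": "send_rows", "arguments": {
  "moves": [
    [[0, 0, 2], [0, 0, 0], 20],
    [[0, 0, 4], [0, 0, 0], 20],
    [[0, 0, 5], [0, 0, 0], 20],
    [[0, 0, 5], [0, 0, 0], 20]
  ]
}}

```text
clock: 5.95
eef_pos: [0.4927, 0.093, 0.1089]
tool_rot: [0.621, 0.784, -0.001, 0.001]
ft_force: [-0.9, -0.2, -3.3]
grip_width: 0.0388
```

```bash
python3 -c "
from h import *
st()"
```

```text
t 5.95 p [-26.22  19.02] z 108.9 yawerr -0.0012 tilt [ 0.0003 -0.0022] F [-1.  0.] Fz -3.3 Tz [ 0.    0.   -0.01] w 0.0388
```

Emit:
{"name": "send_rows", "arguments": {
  "moves": [
    [[0, 0, 0.5], [0, 0, 0], 20],
    [[0, 0, 1], [0, 0, 0], 20],
    [[0, 0, 1], [0, 0, 0], 20]
  ]
}}

```text
clock: 6.2
eef_pos: [0.4927, 0.0931, 0.1081]
tool_rot: [0.621, 0.784, -0.001, 0.001]
ft_force: [-0.4, -0.1, -3.5]
grip_width: 0.0388
```

```bash
python3 -c "
from h import *
st()"
```

```text
t 6.20 p [-26.2   19.09] z 108.1 yawerr -0.0010 tilt [ 0.0005 -0.0022] F [-0.4 -0. ] Fz -3.5 Tz [-0.03  0.03 -0.01] w 0.0388
```

Emit:
{"name": "send_rows", "arguments": {
  "moves": [
    [[0, 0, 0.5], [0, 0, 0], 20],
    [[0, 0, 1], [0, 0, 0], 20],
    [[0, 0, 1], [0, 0, 0], 20]
  ]
}}

```text
clock: 6.45
eef_pos: [0.4928, 0.0931, 0.1078]
tool_rot: [0.621, 0.784, -0.001, 0.001]
ft_force: [-2.4, 0.1, 4.7]
grip_width: 0.0383
```

```bash
python3 -c "
from h import *
st()"
```

```text
t 6.45 p [-26.15  19.14] z 107.8 yawerr -0.0009 tilt [ 0.001  -0.0022] F [-2.3  0.7] Fz 4.7 Tz [-0.12  0.49  0.03] w 0.0383
```

The blade touches the seat at z 107.8, as predicted. I'll ease the down force and slide back toward the shoulder.

Emit:
{"name": "send_rows", "arguments": {
  "moves": [
    [[0, 0, -0.2], [0, 0, 0], 20],
    [[0, 1.5, -0.2], [0, 0, 0], 20],
    [[0, 3, -0.2], [0, 0, 0], 20],
    [[0, 4.5, -0.2], [0, 0, 0], 20],
    [[0, 5, -0.2], [0, 0, 0], 20],
    [[0, 5, -0.2], [0, 0, 0], 20]
  ]
}}

```text
clock: 6.95
eef_pos: [0.4979, 0.0944, 0.1079]
tool_rot: [0.62, 0.784, -0.0, 0.001]
ft_force: [0.6, 0.5, -3.0]
grip_width: 0.0387
```

```bash
python3 -c "
from h import *
st()"
```

```text
t 6.95 p [-20.81  19.16] z 107.9 yawerr -0.0009 tilt [ 0.0012 -0.002 ] F [0.7 0.3] Fz -3.0 Tz [ 0.04 -0.04 -0.05] w 0.0387
```

Emit:
{"name": "send_rows", "arguments": {
  "moves": [
    [[0, 0.4, 0], [0, 0, 0], 20],
    [[0, 0.8, 0], [0, 0, 0], 20],
    [[0, 0.8, 0], [0, 0, 0], 20]
  ]
}}

```text
clock: 7.2
eef_pos: [0.4983, 0.0945, 0.1079]
tool_rot: [0.621, 0.784, -0.001, 0.001]
ft_force: [-2.4, -0.2, 1.3]
grip_width: 0.0389
```

```bash
python3 -c "
from h import *
st()"
```

```text
t 7.20 p [-20.47  19.16] z 107.9 yawerr -0.0009 tilt [ 0.0002 -0.0023] F [-2.3  0.3] Fz 1.3 Tz [-0.11  0.48 -0.03] w 0.0389
```

Emit:
{"name": "send_rows", "arguments": {
  "moves": [
    [[0, 0.5, -0.2], [0, 0, 0], 20],
    [[0, 1, -0.2], [0, 0, 0], 20],
    [[0, 1, -0.2], [0, 0, 0], 20]
  ]
}}

```text
clock: 7.45
eef_pos: [0.4985, 0.0945, 0.1078]
tool_rot: [0.621, 0.784, -0.002, 0.0]
ft_force: [-3.4, -0.3, 0.5]
grip_width: 0.0387
```

```bash
python3 -c "
from h import *
st()"
```

```text
t 7.45 p [-20.27  19.14] z 107.8 yawerr -0.0013 tilt [-0.0016 -0.0026] F [-3.3  0.5] Fz 0.5 Tz [-0.16  0.89 -0.13] w 0.0387
```

Contact with the shoulder at x≈-20.3. I'll keep a light push and slide along toward the pin.

Emit:
{"name": "send_rows", "arguments": {
  "moves": [
    [[-2, 0.8, -0.2], [0, 0, 0], 20],
    [[-4, 0.8, -0.2], [0, 0, 0], 20],
    [[-6, 0.8, -0.2], [0, 0, 0], 20],
    [[-8, 0.8, -0.2], [0, 0, 0], 20],
    [[-10, 0.8, -0.2], [0, 0, 0], 20],
    [[-12, 0.8, -0.2], [0, 0, 0], 20],
    [[-12, 0.8, -0.2], [0, 0, 0], 20]
  ]
}}

```text
clock: 8.03
eef_pos: [0.5012, 0.0835, 0.1079]
tool_rot: [0.621, 0.784, -0.001, -0.001]
ft_force: [-4.9, 3.1, 0.6]
grip_width: 0.0389
```

```bash
python3 -c "
from h import *
st()"
```

```text
t 8.03 p [-20.18   7.78] z 107.9 yawerr -0.0010 tilt [-0.0036 -0.0009] F [-4.   4.1] Fz 0.6 Tz [ 0.34  0.89 -0.15] w 0.0389
```

Emit:
{"name": "send_rows", "arguments": {
  "moves": [
    [[-2, 0.8, -0.3], [0, 0, 0], 20],
    [[-4, 0.8, -0.3], [0, 0, 0], 20],
    [[-6, 0.8, -0.3], [0, 0, 0], 20],
    [[-6, 0.8, -0.3], [0, 0, 0], 20]
  ]
}}

```text
clock: 8.37
eef_pos: [0.5025, 0.0782, 0.1079]
tool_rot: [0.62, 0.784, -0.001, -0.002]
ft_force: [-4.8, 1.8, 0.3]
grip_width: 0.0385
```

```bash
python3 -c "
from h import *
st()"
```

```text
t 8.37 p [-20.11   2.37] z 107.9 yawerr -0.0008 tilt [-0.0057  0.0008] F [-4.2  2.9] Fz 0.3 Tz [ 0.34  0.86 -0.14] w 0.0385
```

```bash
python3 -c "
from h import *
print(shift(readout.get_obs()['eef_pos'],Q[2]))"
```

```text
(array([0., 0., 0.]), array([-0.005, -0.002, -0.001]))
```

Emit:
{"name": "send_rows", "arguments": {
  "moves": [
    [[-0.7, 0.6, -0.3], [-0.005, -0.002, 0], 20],
    [[-1.4, 0.6, -0.3], [-0.005, -0.002, 0], 20],
    [[-2, 0.6, -0.3], [-0.005, -0.002, 0], 20],
    [[-2, 0.6, -0.3], [-0.005, -0.002, 0], 20]
  ]
}}

```text
clock: 8.7
eef_pos: [0.5026, 0.077, 0.1079]
tool_rot: [0.62, 0.784, -0.0, -0.002]
ft_force: [-5.2, 1.3, 0.2]
grip_width: 0.0387
```

```bash
python3 -c "
from h import *
st();print(shift(readout.get_obs()['eef_pos'],Q[2]))"
```

```text
t 8.70 p [-20.28   1.15] z 107.9 yawerr -0.0005 tilt [-0.0025  0.0018] F [-4.8  2.5] Fz 0.2 Tz [ 0.36  0.91 -0.21] w 0.0387
(array([0., 0., 0.]), array([-0.002, -0.002, -0.001]))
```

Emit:
{"name": "send_rows", "arguments": {
  "moves": [
    [[-0.7, 0.8, -0.3], [-0.004, -0.003, 0], 20],
    [[-1.4, 0.8, -0.3], [-0.004, -0.003, 0], 20],
    [[-1.4, 0.8, -0.3], [-0.004, -0.003, 0], 20]
  ]
}}

```text
clock: 8.95
eef_pos: [0.5026, 0.0765, 0.1078]
tool_rot: [0.62, 0.784, 0.001, -0.001]
ft_force: [-6.0, 3.0, 0.9]
grip_width: 0.0385
```

```bash
python3 -c "
from h import *
st();print(shift(readout.get_obs()['eef_pos'],Q[2]))"
```

```text
t 8.95 p [-20.4    0.67] z 107.8 yawerr -0.0001 tilt [-0.0005  0.0017] F [-5.2  4.3] Fz 0.9 Tz [ 0.46  1.02 -0.22] w 0.0385
(array([0., 0., 0.]), array([-0.   , -0.002, -0.   ]))
```

Emit:
{"name": "send_rows", "arguments": {
  "moves": [
    [[-1.0, 1.0, -0.3], [0, -0.002, 0], 20],
    [[-1.7, 1.4, -0.3], [0, -0.002, 0], 20],
    [[-1.7, 1.4, -0.3], [0, -0.002, 0], 20]
  ]
}}

```text
clock: 9.2
eef_pos: [0.5029, 0.0761, 0.1078]
tool_rot: [0.62, 0.785, -0.0, -0.002]
ft_force: [-6.4, 3.7, 2.1]
grip_width: 0.0387
```

```bash
python3 -c "
from h import *
st();print(shift(readout.get_obs()['eef_pos'],Q[2]))"
```

```text
t 9.20 p [-20.23   0.25] z 107.8 yawerr 0.0003 tilt [-0.0035  0.0026] F [-5.4  5.1] Fz 2.1 Tz [ 0.72  1.23 -0.31] w 0.0387
(array([0., 0., 0.]), array([-0.003, -0.003,  0.   ]))
```

Emit:
{"name": "send_rows", "arguments": {
  "moves": [
    [[-1.5, 1.2, -0.5], [-0.003, -0.003, 0], 20],
    [[-2.0, 1.8, -0.5], [-0.003, -0.003, 0], 20],
    [[-2.2, 2.0, -0.5], [-0.003, -0.003, 0], 20]
  ]
}}

```text
clock: 9.45
eef_pos: [0.503, 0.0757, 0.1079]
tool_rot: [0.62, 0.785, -0.0, -0.003]
ft_force: [-9.6, 4.4, 4.3]
grip_width: 0.0386
```

```bash
python3 -c "
from h import *
st();print(shift(readout.get_obs()['eef_pos'],Q[2]))"
```

```text
t 9.45 p [-20.19  -0.24] z 107.9 yawerr 0.0011 tilt [-0.0052  0.0039] F [-8.3  6.5] Fz 4.3 Tz [ 0.9   1.69 -0.26] w 0.0386
(array([0., 0., 0.]), array([-0.004, -0.005,  0.001]))
```

Emit:
{"name": "send_rows", "arguments": {
  "moves": [
    [[-1.5, 1.5, -0.9], [-0.004, -0.005, 0], 20],
    [[-2.5, 1.5, -0.9], [-0.004, -0.005, 0], 20],
    [[-2.5, 1.5, -0.9], [-0.004, -0.005, 0], 20]
  ]
}}

```text
clock: 9.7
eef_pos: [0.503, 0.0754, 0.1079]
tool_rot: [0.619, 0.785, 0.0, -0.004]
ft_force: [-7.7, 7.3, -0.3]
grip_width: 0.0385
```

```bash
python3 -c "
from h import *
st();print(shift(readout.get_obs()['eef_pos'],Q[2]))"
```

```text
t 9.70 p [-20.31  -0.49] z 107.9 yawerr 0.0024 tilt [-0.0052  0.0049] F [-5.8  8.9] Fz -0.3 Tz [ 1.24  1.31 -0.25] w 0.0385
(array([0., 0., 0.]), array([-0.004, -0.006,  0.002]))
```

Emit:
{"name": "send_rows", "arguments": {
  "moves": [
    [[-2.4, 2.2, -0.5], [-0.004, -0.006, 0.002], 20],
    [[-2.8, 2.6, -0.5], [-0.004, -0.006, 0.002], 20],
    [[-2.8, 2.6, -0.5], [-0.004, -0.006, 0.002], 20]
  ]
}}

```text
clock: 9.95
eef_pos: [0.5031, 0.0754, 0.1078]
tool_rot: [0.619, 0.785, 0.0, -0.004]
ft_force: [-10.1, 7.8, 4.3]
grip_width: 0.0387
```

```bash
python3 -c "
from h import *
st();print(shift(readout.get_obs()['eef_pos'],Q[2]))"
```

```text
t 9.95 p [-20.19  -0.54] z 107.8 yawerr 0.0020 tilt [-0.0068  0.0055] F [-8.   9.9] Fz 4.3 Tz [ 1.36  1.9  -0.23] w 0.0387
(array([0., 0., 0.]), array([-0.005, -0.007,  0.002]))
```

Emit:
{"name": "send_rows", "arguments": {
  "moves": [
    [[-3, 3, -1], [-0.005, -0.007, 0.002], 20],
    [[-3.3, 3.5, -1], [-0.005, -0.007, 0.002], 20],
    [[-3.3, 3.5, -1], [-0.005, -0.007, 0.002], 20]
  ]
}}

```text
clock: 10.2
eef_pos: [0.5033, 0.0753, 0.1079]
tool_rot: [0.619, 0.785, -0.0, -0.006]
ft_force: [-12.4, 8.8, 4.9]
grip_width: 0.0388
```

```bash
python3 -c "
from h import *
st();print(shift(readout.get_obs()['eef_pos'],Q[2]))"
```

```text
t 10.20 p [-19.99  -0.63] z 107.9 yawerr 0.0018 tilt [-0.0093  0.0061] F [-10.   11.5] Fz 4.9 Tz [ 1.66  2.21 -0.37] w 0.0388
(array([0., 0., 0.]), array([-0.008, -0.008,  0.002]))
```

Emit:
{"name": "send_rows", "arguments": {
  "moves": [
    [[-3.3, 3.6, -1.6], [-0.008, -0.008, 0.002], 20],
    [[-3.3, 3.6, -1.6], [-0.008, -0.008, 0.002], 20],
    [[-3.3, 3.6, -1.6], [-0.008, -0.008, 0.002], 20]
  ]
}}

```text
clock: 10.45
eef_pos: [0.5034, 0.0753, 0.1079]
tool_rot: [0.62, 0.785, -0.0, -0.006]
ft_force: [-11.2, 8.6, 1.6]
grip_width: 0.0387
```

```bash
python3 -c "
from h import *
st();print(shift(readout.get_obs()['eef_pos'],Q[2]))"
```

```text
t 10.45 p [-19.94  -0.68] z 107.9 yawerr 0.0015 tilt [-0.0094  0.0062] F [-8.9 11. ] Fz 1.6 Tz [ 1.66  2.04 -0.41] w 0.0387
(array([0., 0., 0.]), array([-0.008, -0.008,  0.001]))
```

Both contacts are firm, so this is the hold: about 11 N on each for just over a second.

Emit:
{"name": "send_rows", "arguments": {
  "moves": [
    [[-3.4, 4.2, -1.6], [-0.008, -0.008, 0.002], 20],
    [[-3.4, 4.2, -1.6], [-0.008, -0.008, 0.002], 20],
    [[-3.4, 4.2, -1.6], [-0.008, -0.008, 0.002], 20],
    [[-3.4, 4.2, -1.6], [-0.008, -0.008, 0.002], 20],
    [[-3.4, 4.2, -1.6], [-0.008, -0.008, 0.002], 20]
  ]
}}

```text
clock: 10.87
eef_pos: [0.5034, 0.0753, 0.1079]
tool_rot: [0.62, 0.785, -0.001, -0.006]
ft_force: [-12.8, 9.6, 1.7]
grip_width: 0.0388
```

```bash
python3 -c "
from h import *
st();print(shift(readout.get_obs()['eef_pos'],Q[2]))"
```

```text
t 10.87 p [-19.88  -0.69] z 107.9 yawerr 0.0013 tilt [-0.0108  0.0062] F [-10.3  12.3] Fz 1.7 Tz [ 1.63  2.33 -0.35] w 0.0388
(array([0., 0., 0.]), array([-0.009, -0.009,  0.001]))
```

Emit:
{"name": "send_rows", "arguments": {
  "moves": [
    [[-3.3, 4.4, -1.6], [-0.008, -0.009, 0.001], 20],
    [[-3.3, 4.4, -1.6], [-0.008, -0.009, 0.001], 20],
    [[-3.3, 4.4, -1.6], [-0.008, -0.009, 0.001], 20],
    [[-3.3, 4.4, -1.6], [-0.008, -0.009, 0.001], 20],
    [[-3.3, 4.4, -1.6], [-0.008, -0.009, 0.001], 20],
    [[-3.3, 4.4, -1.6], [-0.008, -0.009, 0.001], 20],
    [[-3.3, 4.4, -1.6], [-0.008, -0.009, 0.001], 20],
    [[-3.3, 4.4, -1.6], [-0.008, -0.009, 0.001], 20],
    [[-3.3, 4.4, -1.6], [-0.008, -0.009, 0.001], 20],
    [[-3.3, 4.4, -1.6], [-0.008, -0.009, 0.001], 20],
    [[-3.3, 4.4, -1.6], [-0.008, -0.009, 0.001], 20],
    [[-3.3, 4.4, -1.6], [-0.008, -0.009, 0.001], 20]
  ]
}}

```text
clock: 11.87
eef_pos: [0.5036, 0.0754, 0.1079]
tool_rot: [0.619, 0.785, -0.002, -0.006]
ft_force: [-12.9, 8.2, 3.0]
grip_width: 0.0386
```

Run:
```python
from h import *
st();print(shift(readout.get_obs()['eef_pos'],Q[2]))
c=get_calibration("wrist");np.save("w3.npy",c,allow_pickle=True);im=camera("wrist");cv2.imwrite("pics/w3.png",im[:,:,::-1]);st()
```

```text
t 11.87 p [-19.75  -0.65] z 107.9 yawerr 0.0020 tilt [-0.0122  0.0052] F [-10.7  11. ] Fz 3.0 Tz [ 1.59  2.4  -0.42] w 0.0386
(array([0., 0., 0.]), array([-0.011, -0.008,  0.002]))
t 11.92 p [-19.77  -0.66] z 107.9 yawerr 0.0019 tilt [-0.0122  0.0052] F [-10.9  11.4] Fz 2.0 Tz [ 1.57  2.41 -0.43] w 0.0383
```

View pics/w3.png

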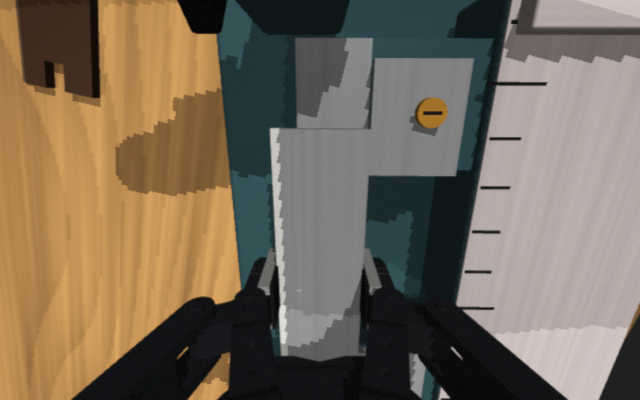

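The blade lies on the seat with its back edge along the pad (x≈370). Its far corner is at (369,129) and the pad corners are at about (374,58) and (369,176). I'll check that against the home geometry.

Run:
```python
from h import *
c=np.load("w3.npy",allow_pickle=True).item()
s,co=np.sin(Q[2]),np.cos(Q[2]);A=np.array([[co,s],[-s,co]])
for n,u,v,z in [("bladecorner",369,128.5,.061),("blade front corner",270,128.5,.060),("pad100",374.5,58,.06),("pad56",369,176.5,.06)]:
    print(n,(A@(ray(c,u,v,z)[:2]-Q[:2])*1e3).round(1))
st();print(shift(readout.get_obs()['eef_pos'],Q[2]))
```

```text
bladecorner [-0.6 74.6]
blade front corner [-39.3  74.4]
pad100 [ 0.1 99.6]
pad56 [ 0.6 55.2]
t 11.92 p [-19.77  -0.66] z 107.9 yawerr 0.0019 tilt [-0.0122  0.0052] F [-10.9  11.4] Fz 2.0 Tz [ 1.57  2.41 -0.43] w 0.0383
(array([0., 0., 0.]), array([-0.011, -0.008,  0.002]))
```

The geometry agrees with the blade being home. I'll ease the push, open, and lift.

Emit:
{"name": "send_rows", "arguments": {
  "moves": [
    [[-2.2, 2.8, -1], [-0.006, -0.006, 0], 20],
    [[-1.2, 1.5, -0.5], [-0.003, -0.003, 0], 20],
    [[-0.5, 0.7, -0.2], [0, 0, 0], 20],
    [[-0.5, 0.7, -0.2], [0, 0, 0], 20],
    [[-0.5, 0.7, -0.2], [0, 0, 0], 45],
    [[-0.5, 0.7, -0.2], [0, 0, 0], 55],
    [[-0.5, 0, -0.2], [0, 0, 0], 70],
    [[-0.5, 0, -0.2], [0, 0, 0], 70],
    [[-0.5, 0, -0.2], [0, 0, 0], 70]
  ]
}}

```text
clock: 12.67
eef_pos: [0.5043, 0.0748, 0.1084]
tool_rot: [0.619, 0.785, -0.001, -0.006]
ft_force: [-0.1, 0.6, 0.5]
grip_width: 0.0699
```

Run:
```python
from h import *
st();s,c=np.sin(Q[2]),np.cos(Q[2])
for x,y,z in((-18,0,.25),(-20,-20,.30)):
    print(shift([Q[0]+(c*x-s*y)/1e3,Q[1]+(s*x+c*y)/1e3,z],Q[2]))
```

```text
t 12.67 p [-19.16  -1.37] z 108.4 yawerr 0.0019 tilt [-0.0108  0.0052] F [0.  0.6] Fz 0.5 Tz [-0.01 -0.   -0.05] w 0.0699
(array([   2.4,   -0.2, -141.6]), array([-0.009, -0.008,  0.002]))
(array([ -17.2,   -2.7, -191.7]), array([-0.009, -0.008,  0.002]))
```

Emit:
{"name": "send_rows", "arguments": {
  "moves": [
    [[0, 0, -15], [0, 0, 0], 85],
    [[0, 0, -45], [-0.009, -0.008, 0], 85],
    [[0, 0, -80], [-0.009, -0.008, 0], 85],
    [[10, 0, -120], [-0.009, -0.008, 0], 85],
    [[30, 0, -155], [-0.009, -0.008, 0], 85],
    [[50, 0, -185], [-0.009, -0.008, 0], 85],
    [[52, 0, -191], [-0.009, -0.008, 0], 85],
    [[52, 0, -191], [-0.009, -0.008, 0], 85]
  ]
}}

```text
clock: 13.33
eef_pos: [0.4956, 0.1256, 0.3029]
tool_rot: [0.619, 0.786, 0.003, 0.002]
ft_force: [-0.9, 0.1, 0.6]
grip_width: 0.0849
```

Run:
```python
from h import *
st();c=get_calibration("wrist");np.save("w4.npy",c,allow_pickle=True);im=camera("wrist");cv2.imwrite("pics/w4.png",im[:,:,::-1])
t=camera("top");cv2.imwrite("pics/t4.png",t[:,:,::-1])
a=cv2.resize(im[120:400,200:470,::-1],None,fx=2.1,fy=2.1,interpolation=cv2.INTER_CUBIC);cv2.imwrite("pics/c4.png",a)
```

```text
t 13.33 p [-15.91  50.06] z 302.9 yawerr 0.0038 tilt [0.0068 0.0012] F [-0.9  0.3] Fz 0.6 Tz [-0.04  0.01 -0.02] w 0.0849
```

View pics/c4.png

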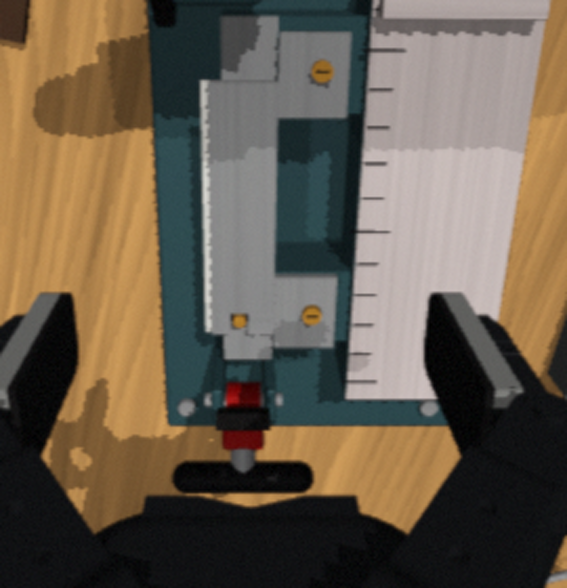

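The blade sits flat along both pads, with the brass pin at (238,320) at the notch's closed end. The lever's black bar is at crop (243,477). I'll solve for the bar's pose on its arc.

```bash
cat >> h.py <<'E'
_s,_c=np.sin(Q[2]),np.cos(Q[2])
def W(x,y,z): return np.array([Q[0]+(_c*x-_s*y)/1e3,Q[1]+(_s*x+_c*y)/1e3,z])
def S(X): return np.array([[_c,_s],[-_s,_c]])@(np.asarray(X)[:2]-Q[:2])*1e3
E
python3 - <<'E'
from h import *
c=np.load("w4.npy",allow_pickle=True).item();u,v=200+243/2.1,120+477/2.1
for z in np.arange(.125,.146,.003):
    p=S(ray(c,u,v,z));print("z %.3f"%z,p.round(1),"r from hinge (seat y err up to 4)",round(np.hypot(p[1]+118,(z-.067)*1e3),1))
ct=get_calibration("top");print("hinge/lever base x:",S(ray(c,200+243/2.1,120+395/2.1,.08)))
E
```

```text
z 0.125 [ -17.2 -117.8] r from hinge (seat y err up to 4) 58.0
z 0.128 [ -17.2 -114.7] r from hinge (seat y err up to 4) 61.1
z 0.131 [ -17.1 -111.6] r from hinge (seat y err up to 4) 64.3
z 0.134 [ -17.1 -108.5] r from hinge (seat y err up to 4) 67.7
z 0.137 [ -17.1 -105.5] r from hinge (seat y err up to 4) 71.1
z 0.140 [ -17.1 -102.4] r from hinge (seat y err up to 4) 74.6
z 0.143 [-17.1 -99.3] r from hinge (seat y err up to 4) 78.3
hinge/lever base x: [ -17.33482902 -103.42858573]
```

Run:
```python
from h import *
for p in((-17,-140,.30),(-17,-140,.203),(-17,-132,.203)): print(p,shift(W(*p),Q[2]))
```

```text
(-17, -140, 0.3) (array([-189. ,    0.4,   -0.8]), array([-0.001,  0.001,  0.002]))
(-17, -140, 0.203) (array([-188.9,    0.4,   96.2]), array([-0.001,  0.001,  0.002]))
(-17, -132, 0.203) (array([-180.9,    0.5,   96.2]), array([-0.001,  0.001,  0.002]))
```

Emit:
{"name": "send_rows", "arguments": {
  "moves": [
    [[-35, 0, 0], [0, 0, 0], 0],
    [[-75, 0, 0], [0, 0, 0], 0],
    [[-115, 0, 0], [0, 0, 0], 0],
    [[-155, 0, 0], [0, 0, 0], 0],
    [[-190, 0, 0], [0, 0, 0], 0],
    [[-193, 0, 0], [0, 0, 0], 0],
    [[-193, 0, 20], [0, 0, 0], 0],
    [[-193, 0, 50], [0, 0, 0], 0],
    [[-193, 0, 80], [0, 0, 0], 0],
    [[-193, 0, 96], [0, 0, 0], 0],
    [[-193, 0, 96], [0, 0, 0], 0]
  ]
}}

```text
clock: 14.35
eef_pos: [0.5347, -0.0638, 0.1965]
tool_rot: [0.62, 0.785, -0.004, -0.006]
ft_force: [-1.3, 0.9, -0.2]
grip_width: -0.0003
```

Run:
```python
from h import *
st()
for p in((-17,-120,.203),(-17,-84,.188)): print(p,shift(W(*p),Q[2]))
im=camera("scene");cv2.imwrite("pics/s5.png",cv2.resize(im[130:290,230:430,::-1],None,fx=3.5,fy=3.5,interpolation=cv2.INTER_CUBIC))
```

```text
t 14.35 p [ -21.57 -143.23] z 196.5 yawerr 0.0009 tilt [-0.0139  0.0005] F [-1.1  1.1] Fz -0.2 Tz [-0.03  0.05 -0.04] w -0.0003
(-17, -120, 0.203) (array([23.3,  4.5, -6.4]), array([-0.013, -0.004,  0.001]))
(-17, -84, 0.188) (array([59.2,  4.7,  8.7]), array([-0.013, -0.004,  0.001]))
```

View pics/s5.png

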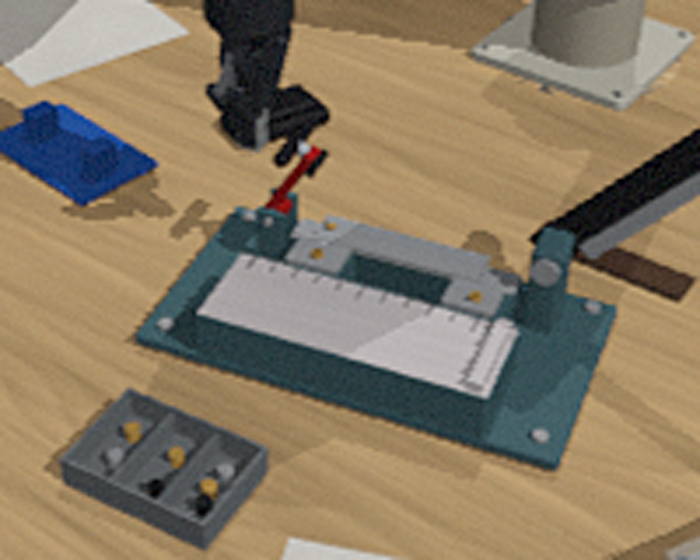

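The closed fingers are behind the lever bar at about (290,145), and the blade lies in place. I'll push the lever forward along its arc.

Emit:
{"name": "send_rows", "arguments": {
  "moves": [
    [[5, 4, -3], [-0.013, 0, 0], 0],
    [[12, 4, -3], [-0.013, 0, 0], 0],
    [[20, 4, -3], [-0.013, 0, 0], 0],
    [[28, 4, -1], [-0.013, 0, 0], 0],
    [[36, 4, 1], [-0.013, 0, 0], 0],
    [[44, 4, 4], [-0.013, 0, 0], 0],
    [[52, 4, 7], [-0.013, 0, 0], 0],
    [[59, 4, 9], [-0.013, 0, 0], 0],
    [[59, 4, 9], [-0.013, 0, 0], 0]
  ]
}}

```text
clock: 15.15
eef_pos: [0.5253, -0.0042, 0.1893]
tool_rot: [0.619, 0.785, 0.002, -0.001]
ft_force: [0.1, -0.3, 0.3]
grip_width: 0.0001
```

Run:
```python
from h import *
st()
print(S(readout.get_obs()["eef_pos"]))
for p in((-17,-88,.22),(-17,-62,.22),(-17,-60,.203),(-17,-46,.171)): print(p,shift(W(*p),Q[2]))
im=camera("scene");cv2.imwrite("pics/s6.png",cv2.resize(im[150:250,270:400,::-1],None,fx=5,fy=5,interpolation=cv2.INTER_CUBIC))
```

```text
t 15.15 p [-16.95 -83.1 ] z 189.3 yawerr 0.0026 tilt [0.0007 0.0033] F [-0.  -0.3] Fz 0.3 Tz [-0.04 -0.01 -0.01] w 0.0001
[-16.95488518 -83.10140902]
(-17, -88, 0.22) (array([ -4.8,  -0. , -30.7]), array([ 0.001, -0.003,  0.003]))
(-17, -62, 0.22) (array([ 21.2,   0.1, -30.6]), array([ 0.001, -0.003,  0.003]))
(-17, -60, 0.203) (array([ 23.1,   0. , -13.6]), array([ 0.001, -0.003,  0.003]))
(-17, -46, 0.171) (array([37. ,  0. , 18.4]), array([ 0.001, -0.003,  0.003]))
```

View pics/s6.png

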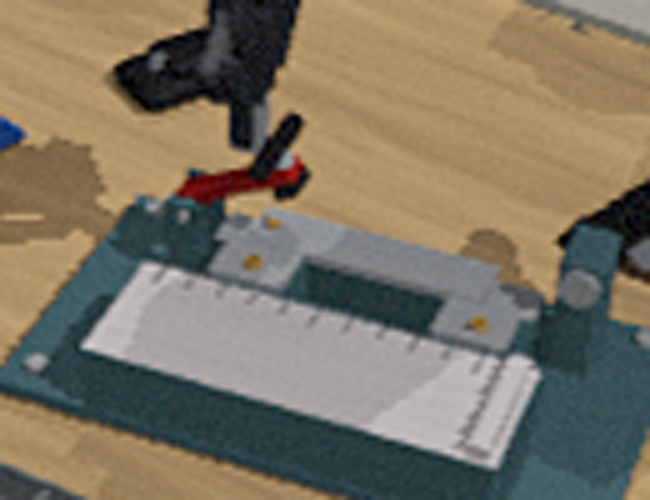

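The lever has swung most of the way down, bar at about (278,145). I'll lift, move above the bar and press down.

Emit:
{"name": "send_rows", "arguments": {
  "moves": [
    [[-4, 0, 0], [0, 0, 0], 0],
    [[-4, 0, -25], [0, 0, 0], 0],
    [[-4, 0, -33], [0, 0, 0], 0],
    [[12, 0, -33], [0, 0, 0], 0],
    [[25, 0, -33], [0, 0, 0], 0],
    [[25, 0, -25], [0, 0, 0], 0],
    [[27, 0, -15], [0, 0, 0], 0],
    [[29, 0, -5], [0, 0, 0], 0],
    [[32, 0, 4], [0, 0, 0], 0],
    [[34, 0, 9], [0, 0, 0], 0],
    [[35, 0, 13], [0, 0, 0], 0],
    [[35, 0, 13], [0, 0, 0], 0]
  ]
}}

```text
clock: 16.2
eef_pos: [0.5164, 0.0298, 0.175]
tool_rot: [0.619, 0.785, 0.001, -0.002]
ft_force: [0.2, 0.8, 0.5]
grip_width: -0.0003
```

```bash
python3 -c "
from h import *
st();print(shift(W(-17,-45,.171),Q[2]))"
```

```text
t 16.20 p [-17.76 -47.98] z 175.0 yawerr 0.0030 tilt [-0.002   0.0037] F [0.4 0.8] Fz 0.5 Tz [-0.03  0.02 -0.01] w -0.0003
(array([3. , 0.8, 4. ]), array([-0.001, -0.004,  0.003]))
```

Emit:
{"name": "send_rows", "arguments": {
  "moves": [
    [[2, 0, 1], [0, 0, 0], 0],
    [[2, 0, 2], [0, 0, 0], 0],
    [[2, 0, 3.5], [0, 0, 0], 0],
    [[2, 0, 4.5], [0, 0, 0], 0],
    [[2, 0, 4.5], [0, 0, 0], 0]
  ]
}}

```text
clock: 16.62
eef_pos: [0.5158, 0.0316, 0.1706]
tool_rot: [0.619, 0.785, 0.001, -0.002]
ft_force: [-1.2, 0.5, 2.7]
grip_width: 0.0001
```

```bash
python3 -c "
from h import *
st()"
```

```text
t 16.62 p [-17.94 -46.08] z 170.6 yawerr 0.0026 tilt [-0.0022  0.0039] F [-1.   0.8] Fz 2.7 Tz [0.24 0.25 0.02] w 0.0001
```

Emit:
{"name": "send_rows", "arguments": {
  "moves": [
    [[0, 0, 0.7], [0, 0, 0], 0],
    [[0, 0, 1.4], [0, 0, 0], 0],
    [[0, 0, 1.4], [0, 0, 0], 0]
  ]
}}

```text
clock: 16.87
eef_pos: [0.5158, 0.0316, 0.1704]
tool_rot: [0.619, 0.785, 0.001, -0.002]
ft_force: [-3.8, 0.9, 8.5]
grip_width: -0.0003
```

```bash
python3 -c "
from h import *
st()"
```

```text
t 16.87 p [-17.95 -46.08] z 170.4 yawerr 0.0025 tilt [-0.0014  0.0044] F [-3.5  1.8] Fz 8.5 Tz [ 0.26  0.71 -0.03] w -0.0003
```

Emit:
{"name": "send_rows", "arguments": {
  "moves": [
    [[0, 0, 1.3], [0, 0, 0], 0],
    [[0, 0, 2], [0, 0, 0], 0],
    [[0, 0, 2], [0, 0, 0], 0]
  ]
}}

```text
clock: 17.12
eef_pos: [0.5158, 0.0316, 0.1704]
tool_rot: [0.619, 0.785, 0.002, -0.001]
ft_force: [-5.0, 1.0, 13.5]
grip_width: -0.0002
```

```bash
python3 -c "
from h import *
st()"
```

```text
t 17.12 p [-17.98 -46.09] z 170.4 yawerr 0.0023 tilt [-0.0001  0.0047] F [-4.6  2.2] Fz 13.5 Tz [ 0.18  1.1  -0.  ] w -0.0002
```

The stop is solid: no movement at 13.5 N, so the lever is shut. I'll lift straight up and make a last check.

Emit:
{"name": "send_rows", "arguments": {
  "moves": [
    [[0, 0, -3], [0, 0, 0], 0],
    [[0, 0, -20], [0, 0, 0], 0],
    [[0, 0, -55], [0, 0, 0], 0],
    [[30, 0, -90], [0, 0, 0], 0],
    [[65, 0, -125], [0, 0, 0], 0],
    [[100, 0, -140], [0, 0, 0], 0],
    [[115, 0, -140], [0, 0, 0], 0],
    [[115, 0, -140], [0, 0, 0], 0]
  ]
}}

```text
clock: 17.78
eef_pos: [0.4891, 0.1461, 0.3131]
tool_rot: [0.617, 0.787, 0.004, -0.0]
ft_force: [0.2, -0.8, 0.5]
grip_width: 0.0002
```

Run:
```python
from h import *
st();im=camera("wrist")[:,:,::-1];s=camera("scene")[:,:,::-1]
f=lambda a:cv2.resize(a,(400,400),interpolation=cv2.INTER_CUBIC)
cv2.imwrite("pics/f.png",np.hstack([f(im[120:340,220:440]),f(s[160:260,290:390])]))
```

```text
t 17.78 p [-17.46  71.46] z 313.1 yawerr 0.0069 tilt [0.0043 0.007 ] F [-0.  -0.8] Fz 0.5 Tz [-0.02 -0.02 -0.03] w 0.0002
```

View pics/f.png

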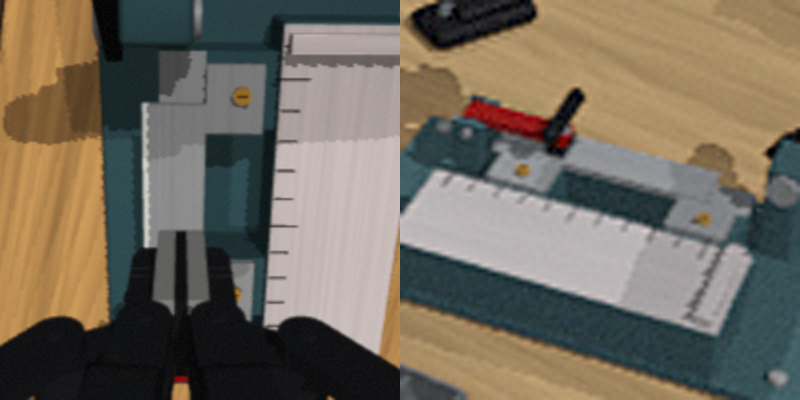

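The lever lies flat on the blade at (520,120) in the right half. The blade is unmoved against the shoulder pad, and the robot is clear. I'll hand in.

```bash
python3 -c "
from h import *
order.job_done();print(readout.get_obs()['clock'])"
```

```text
the job is handed in; nothing more can be done
the job is handed in; nothing more can be done
```

The new blade is on the shear's seat, against the shoulder and home on the pin, with the red clamp lever shut. I handed the job in at about 18 s.

- **Fit:** With the blade held home, its far corner measured within about 1 mm of the home position. After I let go, a picture showed the pin at the closed end of the notch and the back edge along both shoulder pads.
- **Push:** I held about 10–11 N into the shoulder and 11–12 N into the pin for roughly 1.4 s. These are wrist readings. Drag, and a few newtons of unwanted downward push, mean the forces on the shoulder and pin were probably 1–2 N lower. The highest reading was about 12.3 N, under the 18 N limit.
- **Clamp:** The lever stopped firmly at the height expected for shut and did not move further at 13.5 N. The last picture shows it flat on the blade with the robot clear.
- **Not confirmed:** In the last wrist picture the gripper hid the pin, so I did not see the notch again after clamping. The visible part of the blade had not moved.

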